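# Fit the divider into the laundry pod box and store the soap bar behind it

### The arm

A 6-joint arm with a two-finger parallel gripper is mounted at the origin on the work surface. World frame = base frame: x ahead of the robot, y to its left, z up, the work surface at z = 0. Lengths are in m, angles in degrees, forces in N, time in s.
With the tool pointing down it reaches from about 0.375 to 0.9 m from the base axis. Payload 3.1 kg.
Tool frame: the origin (TCP) lies at the very end of the fingers, on their centre line; the grasp point (between the pads) lies 19 mm behind it; z points along the fingers, y is the line along which they close (so a half turn about z gives the same grasp; the last joint's range is limited). The gripper opens to 87 mm and grips with 3 to 60 N. Pads are 19 mm wide; open, the fingers measure 117 mm over their backs; the gripper's body (75 mm by 190 mm) begins 51 mm behind the grasp point.
Start: joints at [-86.03, 30.224, 82.088, -0, 67.689, -10.227], TCP at [0.153, -0.606, 0.223] pointing down, gripper open.
Joint ranges: [-176.69, 176.69], [-43.24, 126.21], [12.49, 139.97], [-82, 262], [0, 151.66], [-163.58, 163.58]. Speed limits (degrees/s): [159.86, 159.86, 180, 180, 180, 180].

### API

Orientations are given as a 3x3 rotation matrix whose columns are the frame's x, y, z axes.
In Python, from rig import readout, viewer, ticket gives the robot as it stands.
- The arm moves only by the tool send_rows, never from a script. Its argument "moves" is a list of rows, each a list of 6 numbers: the shift along the tool's x, y, z in units of 250 mm (1.0 is 250 mm), then the turn, a rotation vector about the tool's x, y, z in units of 90 degrees (1.0 is 90 degrees). A call has 1 to 12 rows; each row is the pose to reach, as a shift and turn from the pose commanded when the call began, along the tool's axes at that moment; what a row does not reach only later rows make up. A row lasts 1/10 s, in which the tool goes at most 50 mm and 8.59 degrees, less where a joint would pass 70% of its speed; a pose out of reach is approached as far as the arm can. A call with a number of a shift or a turn outside -1 to 1 is refused whole. A call with a gripper value outside its range is refused whole. "grip" is the opening, from 0 (shut) to 1 (fully open), set as the call begins (left out, the last holds). The fingers move at their own pace and stop on an object; the grip force is fixed at half the most. Time passes only in rows, so rows that repeat a pose let the fingers close. It gives the time, the measured TCP pose, the force, the opening and the grip force at its end, in the units of the state.
- readout.read_state(): the state, without advancing time (a new reading comes with each control period).
- viewer.capture(name): name is "side" or "top"; returns (picture, depth): 420x560x3 uint8, red, green, blue; 420x560 float32, m along the optical axis (not along the pixel's ray), 0 where there is no reading.
- viewer.camera_info(name): a dict with "fx", "fy", "cx", "cy" (pixels), "R" (3x3) and "t" (3): a world point X has camera coordinates R X + t. Camera axes: x right, y down, z forward; pixel columns grow to the right and rows downward; lengths in m; the calibration is good to about 2 mm. A picture is of the moment at which its call begins. camera_info takes no time and is no camera call.
- ticket.hand_in(): hands the job in; it is judged then, once.
The state is a dict: "time_s": time; "joint_positions": joint angles; "qvel": joint speeds; "tau": joint torques, N m; "position": TCP position; "tcp_rot": TCP orientation; "force": force on the tool from outside, world axes, zero at the start; "moment": the same for the moment, N m; "opening": opening from 0.0 (shut) to 1.0 (fully open); "grasp_force": force on a finger pad.
Only numpy, scipy, OpenCV 4.12 (cv2) and the standard library are available. Lean on these libraries where they do the work, as an engineer would, in place of code of your own. Each camera call takes 0.05 s, during which the arm holds its last target. There are 200 camera calls.

### The job

Take the divider panel out of the clip rack and slide it down the guide slots of the open pod box until it is fully home on the floor of the box, flush with the rim. Then put the soap bar into the narrower of the two compartments this makes. Leave the jar, jug and brush as they are.

Things in the scene. Friction and masses are not known exactly. Their poses are not given: they have to be found in the camera images.
- podbox: Open-topped light grey plastic pod box, fixed, outer size 146 (x) by 232 (y) by 72 (z) mm, walls and floor 5 mm. Origin: centre of its underside; z up, y along its length. The thin lid, folded right back from the +x rim, slopes down onto the sill and reaches 210 mm from the origin. Two upright guide slots, one on the inside of each long wall, face each other at y = +18 mm (see slot).
- slot (a point): Point on the pod box's inner floor midway between its guide slots (box frame 0, 18, 5 mm; box axes); the divider's origin belongs here, its x along the box's x (play 4 mm in x, 1.5 mm in y). Each slot lies between two ribs that project 12 mm from the inner walls at x = -68 and +68 mm; it is 9 mm wide up to 53 mm above this point, then flares to 19 mm at the rim, 67 mm above it.
- narrow (a point): Point on the inner floor of the pod box at the middle of the narrower compartment, on the +y side of the slots (box frame 0, 66, 5 mm; axes as the box). The compartment is 136 mm along x by 90 mm along y and 67 mm deep.
- divider: Flat grey plastic panel 128 long (x) by 6 thick (y) by 66 tall (z) mm, standing upright in the middle row of the clip rack. Origin: centre of its lower edge, z up. A grip 70 mm long and 10 mm thick overall runs along the middle of its top, from z = 42 to 66 mm. Either way round fits. About 90 g.
- rack: Small aluminium clip rack, fixed, 156 (x) by 90 (y) mm, base 8 mm thick; origin: centre of its underside. Three rows of clips along x, at y = -27, 0 and +27 mm; clips at x = -52 and +52 mm, the middle row up to z = 43 mm, the outer ones 28 mm. The divider stands on the base in the middle row, along x, and lifts straight up.
- soap: Solid olive-tan bar of laundry soap, 70 (x) by 45 (y) by 30 (z) mm, lying flat on the sill. Origin: centre of its underside, z up. About 110 g.
- soap_mid (a point): Middle of the soap bar, 15 mm above its underside; axes as the bar.
- jar: Bystander: upright amber glass jar with a metal cap, 80 mm across, 120 mm tall; origin: centre of its underside.
- jug: Bystander: upright red plastic measuring jug, 104 mm across, 130 mm tall, handle reaching 88 mm towards its +y; origin: centre of its underside.
- brush: Bystander: bamboo scrub brush lying bristles down, 50 (x) by 150 (y) by 38 (z) mm; origin: centre of its underside.
Mind the look-alikes: they are no part of the job. Of the things that look like the divider, the smallest one is meant.

How it is judged (in metres and radians):
On the way, in this order (a step that is already met when the one before it is completed fails the run):
1. the divider stands fully home in the guide slots of the pod box (horizontal distance between divider and slot below 0.007 m and z of divider in the frame of slot below 0.004 m and angle between the z axis of divider and the z axis of podbox, either way round below 0.06 rad and angle between the x axis of divider and the x axis of podbox, either way round below 0.06 rad), for 0.2 s.
2. the soap bar is in the narrower compartment (x of soap_mid in the frame of podbox between -0.068 and 0.068 m and y of soap_mid in the frame of podbox between 0.025 and 0.111 m and z of soap_mid in the frame of podbox below 0.052 m), for 0.2 s.
At the end, for the whole second after the job is handed in: The divider stands in the slots: within 4 mm of the box floor, 7 mm of the slots' middle point sideways, 0.06 rad of upright and of the slots' line. The middle of the soap bar is inside the narrower compartment, at least 20 mm below the rim. Both released and at rest (all of step 1 and all of step 2 and linear speed of each of divider, soap below 0.02 m/s); the robot touches nothing.
It fails at once if the jar, jug or brush is shifted by more than 30 mm or tipped (distance of any of jar, jug, brush from where it was at the start of the episode above 0.03 m or angle between any of jar, jug, brush's own z axis and vertical above 0.35 rad).
It also fails if it takes over 69 s, if anything falls off the work surface, if the arm or the gripper's body presses on something with over 40 N, if the wrist force passes 120 N, or if a joint passes its speed limit or range.

## Working session

There is one attempt and no reset: what is moved stays moved. The work goes in short steps, Python scripts to look and compute and a tool call to move; the robot and the scene stay as the last step left them, time stands still between calls to the robot, and variables do not carry over. Pictures are saved under pics/ and viewed, at most 10 in all, crops included, and the job is handed in when it is done.

Besides the shell and the picture viewer there is one more tool, called after "Request:" by a JSON object that holds its "op" and its "data". send_rows: Moves the arm, as the interface text tells. Shifts and turns lie within -1 to 1; 1 stands for 250 mm of shift or 90 degrees of turn. Its arguments: {"type":"object","properties":{"moves":{"type":"array"},"grip":{"type":"number"}},"required":["moves"]}

```bash
mkdir -p pics
python3 - <<'E'
from rig import readout, viewer
import cv2,numpy as np
for n in("top","side"):
    p,d=viewer.capture(n); cv2.imwrite(f"pics/{n}0.png",cv2.resize(p[:,:,::-1],(800,600),interpolation=cv2.INTER_CUBIC)); np.savez(f"{n}0.npz",p=p,d=d)
    c=viewer.camera_info(n); print(n,c, (-np.array(c["R"]).T@c["t"]))
print(readout.read_state())
E
```

```text
top {'fx': 520.9438897162238, 'fy': 520.9438897162238, 'cx': 280.8758191102359, 'cy': 210.0648292084012, 'R': array([[-0.02369146, -0.99969582, -0.00685421],
       [-0.97499719,  0.02462034, -0.2208491 ],
       [ 0.22095068,  0.0014506 , -0.9752839 ]]), 't': array([0.00186171, 0.53116081, 1.62796242])} [ 0.158225   -0.01357773  1.7050447 ]
side {'fx': 393.86735991725357, 'fy': 393.86735991725357, 'cx': 273.7228599781792, 'cy': 212.44011726035248, 'R': array([[-0.78749496, -0.61595519,  0.02123413],
       [-0.31640689,  0.37447785, -0.87158076],
       [ 0.52890298, -0.69308408, -0.48979189]]), 't': array([0.40795932, 0.19916225, 1.11067311])} [-0.2031561   0.94649266  0.708922  ]
{'time_s': 0.1, 'joint_positions': array([-8.60309020e+01,  3.02733354e+01,  8.21518014e+01,  3.80998561e-05,
        6.76894796e+01, -1.02270721e+01]), 'qvel': array([-0.01619239, -0.05851432, -0.16435564,  0.06737207, -0.08279855,
       -0.09658044]), 'tau': array([-3.55431657e-04, -4.40986562e+01, -1.77150124e+01,  6.35505212e-02,
        5.34171949e-02, -3.53212636e-05]), 'position': array([ 0.15325952, -0.60521084,  0.22165745]), 'tcp_rot': array([[ 9.69461832e-01,  2.45242202e-01, -1.37853042e-04],
       [ 2.45241983e-01, -9.69459843e-01,  1.99567635e-03],
       [ 3.55781075e-04, -1.96853941e-03, -9.99997999e-01]]), 'force': array([-0.06271128, -0.53554011,  0.09620236]), 'moment': array([ 0.05045845,  0.02531167, -0.0054917 ]), 'grasp_force': 0.0, 'opening': 1.0029998818380228}
```

View pics/top0.png

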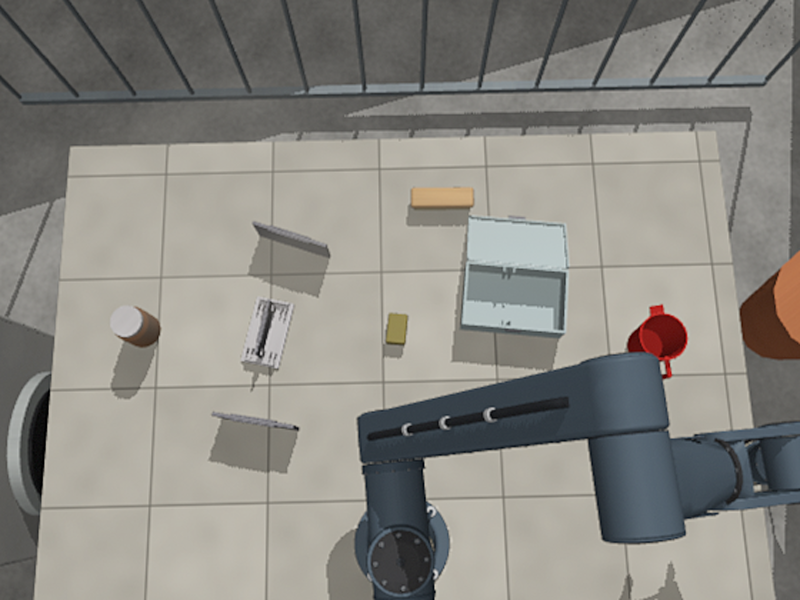

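View pics/side0.png

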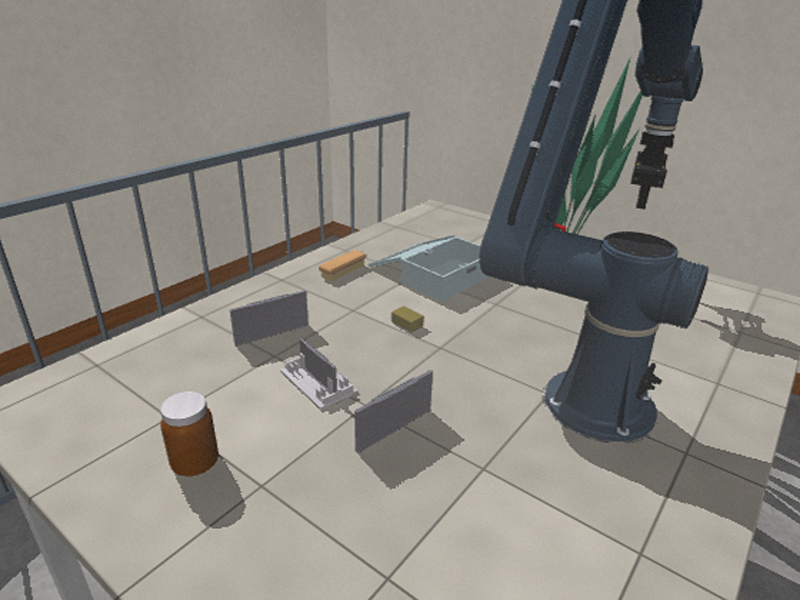

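The top view shows the rack with the divider at about (266,330), the soap at (397,329) and the box at (515,300). The jug is at (657,335) and the brush at (442,197). The other two upright panels are the larger look-alikes. Next I'll enlarge these areas and build a point cloud from depth.

```bash
cat > h.py <<'E'
import numpy as np,cv2
from rig import viewer
def cloud(n,d):
    c=viewer.camera_info(n);R=np.array(c["R"]);t=np.array(c["t"])
    v,u=np.mgrid[:d.shape[0],:d.shape[1]]
    P=np.dstack([(u-c["cx"])/c["fx"]*d,(v-c["cy"])/c["fy"]*d,d])
    return (P-t)@R
def px2w(n,u,v,z):
    c=viewer.camera_info(n);R=np.array(c["R"]);t=np.array(c["t"])
    r=R.T@[(u-c["cx"])/c["fx"],(v-c["cy"])/c["fy"],1];o=-R.T@t
    return o+r*(z-o[2])/r[2]
E
python3 - <<'E'
from h import *
f=np.load("top0.npz");p=f["p"];d=f["d"];P=cloud("top",d)
# u0,v0,w,h
a=cv2.resize(p[203:265,165:210],None,fx=8.5,fy=8.5,interpolation=cv2.INTER_CUBIC)
b=cv2.resize(p[145:240,315:405],None,fx=4.5,fy=4.5,interpolation=cv2.INTER_CUBIC)
H=max(a.shape[0],b.shape[0]);im=np.zeros((H,a.shape[1]+b.shape[1],3),np.uint8)
im[:a.shape[0],:a.shape[1]]=a;im[:b.shape[0],a.shape[1]:]=b
print(im.shape,a.shape);cv2.imwrite("pics/crop.png",im[:,:,::-1])
def seg(u0,u1,v0,v1,z0,z1):
    Q=P[v0:v1,u0:u1].reshape(-1,3);D=d[v0:v1,u0:u1].ravel()
    Q=Q[(Q[:,2]>z0)&(Q[:,2]<z1)&(D>0)]
    r=cv2.minAreaRect(Q[:,:2].astype(np.float32)*1000)
    print(len(Q),np.round(Q.mean(0),4),[np.round(x,1) for x in (r[0],r[1],r[2])],"z",np.percentile(Q[:,2],[1,50,99]).round(4));return Q
print("table");seg(220,260,200,240,-.02,.02)
print("soap");seg(262,294,210,250,.015,.05)
print("rack base+");seg(160,212,200,266,.004,.025)
print("divider top");seg(160,212,200,266,.05,.1)
print("div all >46mm");Q=seg(160,212,200,266,.064,.1)
print("box rim");seg(318,402,186,240,.062,.08)
print("box floor");seg(328,392,186,225,-.005,.015)
print("lid");seg(318,402,145,186,.015,.09)
print("all box");seg(318,402,145,240,.03,.09)
s=np.load("side0.npz");S=cloud("side",s["d"]).reshape(-1,3)
def sg(x0,x1,y0,y1,z0,z1):
    Q=S[(S[:,0]>x0)&(S[:,0]<x1)&(S[:,1]>y0)&(S[:,1]<y1)&(S[:,2]>z0)&(S[:,2]<z1)]
    r=cv2.minAreaRect(Q[:,:2].astype(np.float32)*1000);print("side",len(Q),Q.mean(0).round(4),r,np.percentile(Q[:,2],[1,99]))
sg(.3,.65,.15,.4,.055,.09);sg(.4,.6,-.1,.1,.026,.05)
E
```

```text
(527, 787, 3) (527, 382, 3)
table
1593 [ 0.5158  0.128  -0.    ] [array([517. , 128.8]), array([132.6, 137.3]), np.float64(89.2)] z [-0.0093 -0.      0.0093]
soap
292 [0.4707 0.003  0.0295] [array([471.8,   3.1]), array([45. , 70.4]), np.float64(83.2)] z [0.0199 0.03   0.0371]
rack base+
1250 [0.4724 0.3043 0.0091] [array([476.5, 308.3]), array([223.7, 172.7]), np.float64(0.1)] z [0.0041 0.0078 0.0233]
divider top
170 [0.4745 0.302  0.0689] [array([474.9, 303.2]), array([ 12.1, 126.8]), np.float64(76.7)] z [0.0509 0.0713 0.0809]
div all >46mm
125 [0.4746 0.3028 0.0733] [array([474.4, 303.4]), array([ 11.6, 125.7]), np.float64(77.4)] z [0.0656 0.0732 0.0809]
box rim
536 [ 0.5307 -0.2867  0.0704] [array([ 530.6, -266.6]), array([236.7, 158.5]), np.float64(85.7)] z [0.0623 0.0705 0.0793]
box floor
2034 [ 0.5436 -0.2709  0.005 ] [array([ 546.3, -274.7]), array([212.6, 120.2]), np.float64(87.5)] z [-0.004   0.0049  0.014 ]
lid
1900 [ 0.659  -0.2763  0.0434] [array([ 675.5, -267.8]), array([264.3, 154.5]), np.float64(85.4)] z [0.0156 0.0431 0.0747]
all box
2360 [ 0.5989 -0.2784  0.0546] [array([ 601.5, -260.7]), array([264.9, 298.7]), np.float64(84.8)] z [0.0305 0.0556 0.078 ]
side 215 [0.4738 0.2998 0.0685] ((541.96337890625, 256.1864013671875), (47.38015365600586, 289.6998596191406), 56.48197937011719) [0.05532544 0.07675287]
side 155 [0.468  0.0042 0.0304] ((470.6697082519531, 2.8821773529052734), (47.00181579589844, 73.10600280761719), 80.19353485107422) [0.02628809 0.03406674]
```

View pics/crop.png

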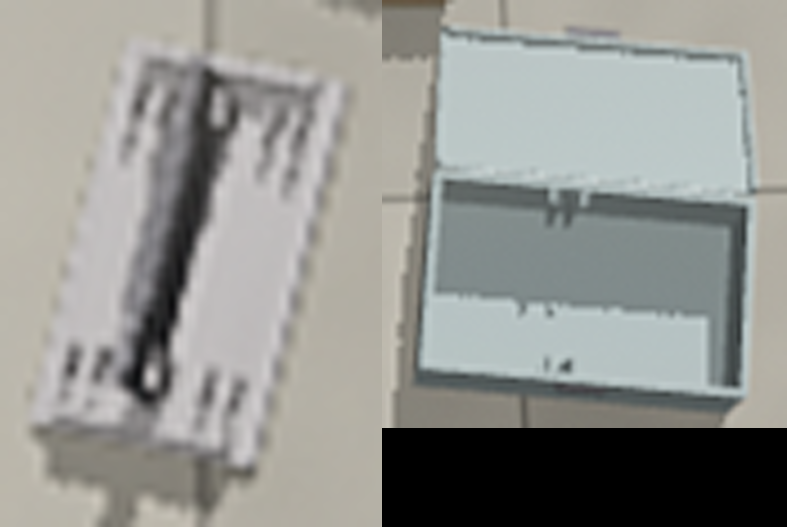

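The left crop shows the divider running from about (205,70) to (145,385), between its rack clips. The right crop shows the box with its slots at about (570,195) and (557,362). They sit left of centre, so box +y points to world +y and the lid is on the +x side. One more enlargement will fix the box pose.

Run:
```python
from h import *
p=np.load("top0.npz")["p"]
cv2.imwrite("pics/box.png",cv2.resize(p[180:238,318:404],None,fx=9,fy=9,interpolation=cv2.INTER_CUBIC)[:,:,::-1])
```

```text
(no output)
```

View pics/box.png

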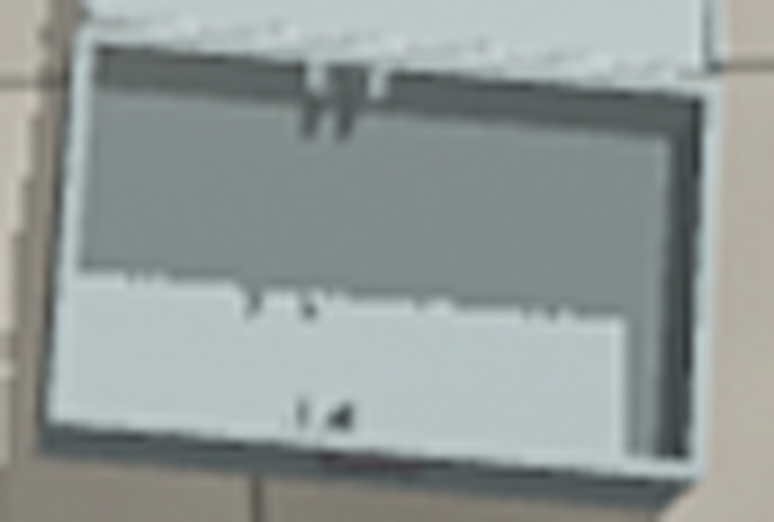

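Request:
{"op": "send_rows", "data": {"moves": [[0,0,-0.3,0,0,0],[0,0,-0.3,0,0,0]]}}

```text
time_s: 0.3
position: [0.1534, -0.6066, 0.2995]
tcp_rot: [[0.969, 0.245, 0.0], [0.245, -0.969, -0.002], [-0.0, 0.002, -1.0]]
force: [-0.6, -0.2, 1.0]
opening: 1.0
grasp_force: 0.0
```

The crop shows the outer rim corners at about (45,425), (698,472), (715,85) and (82,32). The +x guide ribs are at (315,78) and (378,80). I'll fit the pose to these points.

```bash
cat >> h.py <<'E'
from scipy.spatial.transform import Rotation as Ro
def to(x,y,z,psi):
    """print total move (tool units) to TCP x,y,z with tool pointing down, tool x at yaw psi"""
    from rig import readout
    s=readout.read_state();R=np.array(s["tcp_rot"]);c,q=np.cos(np.radians(psi)),np.sin(np.radians(psi))
    T=np.array([[c,q,0],[q,-c,0],[0,0,-1.]])
    print("move",(R.T@(np.array([x,y,z])-s["position"])/.25).round(4),(Ro.from_matrix(R.T@T).as_rotvec()/(np.pi/2)).round(4),"t",s["time_s"])
E
python3 - <<'E'
from h import *
from scipy.optimize import least_squares
M=np.array([[-73,116],[-73,-116],[73,-116],[73,116],[68,111],[68,-111],[-68,-111],[62,18]])/1000
px=np.array([[45,425],[698,472],[715,85],[82,32],[95,45],[703,97],[692,460],[346,78]])
W=np.array([px2w("top",318+(x+.5)/9-.5,180+(y+.5)/9-.5,.072)[:2] for x,y in px])
f=lambda q:(q[:2]+M@np.array([[np.cos(q[2]),np.sin(q[2])],[-np.sin(q[2]),np.cos(q[2])]])-W).ravel()
r=least_squares(f,[.53,-.27,-.09],loss="soft_l1",f_scale=.002);print(r.x,np.degrees(r.x[2]));print((f(r.x)*1000).reshape(-1,2).round(1))
c,s=np.cos(r.x[2]),np.sin(r.x[2])
for k in ((0,18),(0,66)):print(k,r.x[:2]+np.array([c*k[0]-s*k[1],s*k[0]+c*k[1]])/1000)
# divider: several heights, both cameras
for n in("top","side"):
    d=np.load(n+"0.npz")["d"];P=cloud(n,d).reshape(-1,3)
    m=(abs(P[:,0]-.4747)<.09)&(abs(P[:,1]-.3033)<.06)&(P[:,2]>.052)&(P[:,2]<.09)
    Q=P[m,:2];U=np.linalg.svd(Q-Q.mean(0))[2][0];e=(Q-Q.mean(0))@U;print(n,len(Q),Q.mean(0),np.degrees(np.arctan(U[1]/U[0])),e.min(),e.max(),Q.mean(0)+U*(e.min()+e.max())/2)
to(.5,-.1,.3,-13)
E
```

```text
[ 0.53006748 -0.26704445 -0.11081335] -6.349137063502292
[[ 0.1 -0.9]
 [-2.9 -1.8]
 [ 1.2 -1.6]
 [ 1.2  2.2]
 [ 0.7  2.3]
 [ 1.1 -0.7]
 [-1.7  0.9]
 [-0.9  0.3]]
(0, 18) [ 0.53205804 -0.24915486]
(0, 66) [ 0.5373662  -0.20144927]
top 164 [0.4741832  0.30213824] -13.046718085881203 -0.06384805476101117 0.06296166902696365 [0.47461495 0.30203819]
side 228 [0.46833229 0.30393242] -13.013619762007641 -0.07123582405732709 0.05992853309489211 [0.47384073 0.30265932]
move [ 1.841  -1.6246 -0.0053] [ 1.100e-03 -1.000e-04  3.022e-01] t 0.3
```

Request:
{"op": "send_rows", "data": {"moves": [[0.92,-0.81,0,0,0,0.3],[0.92,-0.81,0,0,0,0.3],[0.92,-0.81,0,0,0,0.3],[0.92,-0.81,0,0,0,0.3],[0.92,-0.81,0,0,0,0.3],[0.92,-0.81,0,0,0,0.3],[0.92,-0.81,0,0,0,0.3],[0.92,-0.81,0,0,0,0.3],[0.92,-0.81,0,0,0,0.3]]}}

```text
time_s: 1.2
position: [0.3264, -0.3541, 0.2976]
tcp_rot: [[0.975, -0.222, -0.0], [-0.222, -0.975, -0.001], [-0.0, 0.001, -1.0]]
force: [0.3, -0.9, -0.7]
opening: 0.998
grasp_force: 0.0
```

```bash
python3 -c "
from h import *
to(.5,-.05,.3,-13);to(.4745,.3025,.14,-13)"
```

```text
move [ 0.4075 -1.3398 -0.011 ] [0.0006 0.     0.0022] t 1.2
move [-0.0045 -2.6928  0.6277] [0.0006 0.     0.0022] t 1.2
```

Request:
{"op": "send_rows", "data": {"moves": [[0.4,-1,0,0,0,0],[0.4,-1,0,0,0,0],[0.4,-1,0,0,0,0],[0.4,-1,0,0,0,0],[0.4,-1,0,0,0,0],[0.4,-1,0,0,0,0],[0.4,-1,0,0,0,0]]}}

```text
time_s: 1.9
position: [0.4809, -0.1313, 0.2973]
tcp_rot: [[0.976, -0.22, 0.0], [-0.22, -0.976, -0.0], [0.0, -0.0, -1.0]]
force: [-0.1, -0.3, -0.5]
opening: 0.997
grasp_force: 0.0
```

Request:
{"op": "send_rows", "data": {"moves": [[-0.2,-0.85,0,0,0,0],[-0.2,-0.85,0,0,0,0],[-0.2,-0.85,0,0,0,0],[-0.2,-0.85,0,0,0,0],[-0.2,-0.85,0,0,0,0],[-0.2,-0.85,0,0,0,0]]}}

```text
time_s: 2.5
position: [0.4781, 0.0868, 0.2974]
tcp_rot: [[0.975, -0.22, -0.0], [-0.22, -0.975, -0.0], [-0.0, 0.0, -1.0]]
force: [0.3, -1.0, 0.2]
opening: 0.998
grasp_force: 0.0
```

```bash
python3 -c "
from h import *
to(.4745,.3025,.15,-13)"
```

```text
move [-0.204  -0.8387  0.5894] [0.0002 0.     0.003 ] t 2.5
```

Request:
{"op": "send_rows", "data": {"moves": [[-0.2,-0.84,0.1,0,0,0],[-0.2,-0.84,0.2,0,0,0],[-0.2,-0.84,0.3,0,0,0],[-0.2,-0.84,0.59,0,0,0],[-0.2,-0.84,0.59,0,0,0],[-0.2,-0.84,0.59,0,0,0],[-0.2,-0.84,0.59,0,0,0],[-0.2,-0.84,0.59,0,0,0],[-0.2,-0.84,0.59,0,0,0]]}}

```text
time_s: 3.4
position: [0.4777, 0.301, 0.1513]
tcp_rot: [[0.975, -0.224, 0.003], [-0.224, -0.975, 0.0], [0.002, -0.001, -1.0]]
force: [0.3, 0.6, 1.4]
opening: 0.996
grasp_force: 0.0
```

Run:
```python
from h import *
to(.4745,.3025,.042,-13)
for n in("top","side"):
    p,d=viewer.capture(n);c=viewer.camera_info(n);X=np.array(c["R"])@[.4745,.3025,.07]+c["t"];u,v=int(c["fx"]*X[0]/X[2]+c["cx"]),int(c["fy"]*X[1]/X[2]+c["cy"])
    im=p[max(v-50,0):v+40,u-45:u+45];globals()[n]=cv2.resize(im,(400,400),interpolation=cv2.INTER_CUBIC);print(u,v)
cv2.imwrite("pics/pre.png",np.hstack([top,side])[:,:,::-1])
```

```text
move [-0.015  -0.0027  0.4373] [-0.0006 -0.0016  0.0006] t 3.4
183 228
220 248
```

View pics/pre.png

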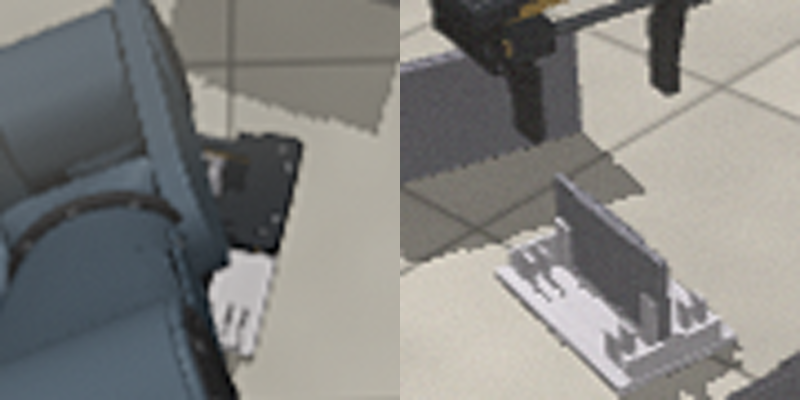

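The gripper sits above the rack with its fingers straddling the divider, at about (535,120) and (660,80) in the side half. I'll descend and close.

Request:
{"op": "send_rows", "data": {"moves": [[-0.015,0,0.12,0,0,0],[-0.015,0,0.24,0,0,0],[-0.015,0,0.34,0,0,0],[-0.015,0,0.4,0,0,0],[-0.015,0,0.435,0,0,0],[-0.015,0,0.435,0,0,0],[-0.015,0,0.435,0,0,0]]}}

```text
time_s: 4.2
position: [0.4729, 0.3035, 0.0424]
tcp_rot: [[0.975, -0.222, 0.002], [-0.222, -0.975, 0.001], [0.002, -0.001, -1.0]]
force: [-0.2, -0.8, 0.2]
opening: 1.001
grasp_force: 0.0
```

Request:
{"op": "send_rows", "data": {"grip": 0.0, "moves": [[0,0,0,0,0,0],[0,0,0,0,0,0],[0,0,0,0,0,0],[0,0,0,0,0,0],[0,0,0,0,0,0],[0,0,0,0,0,0],[0,0,0,0,0,0],[0,0,0,0,0,0],[0,0,0,0,0,0],[0,0,0,0,0,0]]}}

```text
time_s: 5.2
position: [0.472, 0.3035, 0.0413]
tcp_rot: [[0.975, -0.222, -0.0], [-0.222, -0.975, -0.0], [-0.0, 0.0, -1.0]]
force: [-0.7, -0.6, -0.2]
opening: 0.173
grasp_force: 0.0
```

Request:
{"op": "send_rows", "data": {"moves": [[0,0,0,0,0,0],[0,0,0,0,0,0],[0,0,0,0,0,0],[0,0,0,0,0,0]]}}

```text
time_s: 5.6
position: [0.4718, 0.3029, 0.0413]
tcp_rot: [[0.975, -0.222, -0.001], [-0.222, -0.975, -0.001], [-0.0, 0.001, -1.0]]
force: [-0.7, -3.7, 1.3]
opening: 0.112
grasp_force: 29.7
```

Request:
{"op": "send_rows", "data": {"moves": [[0,0,-0.04,0,0,0],[0,0,-0.1,0,0,0],[0,0,-0.2,0,0,0],[0,0,-0.3,0,0,0],[0,0,-0.45,0,0,0],[0,0,-0.6,0,0,0],[0,0,-0.6,0,0,0],[0,0,-0.6,0,0,0]]}}

```text
time_s: 6.4
position: [0.4723, 0.3042, 0.1927]
tcp_rot: [[0.975, -0.221, 0.003], [-0.221, -0.975, 0.002], [0.002, -0.002, -1.0]]
force: [-0.7, -0.5, -1.3]
opening: 0.112
grasp_force: 29.7
```

```bash
python3 -c "
from h import *
to(.5321,-.2492,.19,-6)"
```

```text
move [0.723  2.1058 0.0071] [-0.0015 -0.0016 -0.0754] t 6.4
```

Request:
{"op": "send_rows", "data": {"moves": [[0.36,1,0,0,0,-0.04],[0.36,1,0,0,0,-0.04],[0.36,1,0,0,0,-0.04],[0.36,1,0,0,0,-0.04],[0.36,1,0,0,0,-0.04],[0.36,1,0,0,0,-0.04],[0.36,1,0,0,0,-0.04]]}}

```text
time_s: 7.1
position: [0.5039, 0.0374, 0.1898]
tcp_rot: [[0.986, -0.165, -0.003], [-0.165, -0.986, 0.0], [-0.003, -0.0, -1.0]]
force: [-0.5, -0.1, -1.3]
opening: 0.113
grasp_force: 29.7
```

Request:
{"op": "send_rows", "data": {"moves": [[0.33,0.93,0,0,0,-0.035],[0.33,0.93,0,0,0,-0.035],[0.33,0.93,0,0,0,-0.035],[0.33,0.93,0,0,0,-0.035],[0.33,0.93,0,0,0,-0.035],[0.33,0.93,0,0,0,-0.035],[0.33,0.93,0,0,0,-0.035]]}}

```text
time_s: 7.8
position: [0.548, -0.2021, 0.1897]
tcp_rot: [[0.994, -0.107, -0.003], [-0.107, -0.994, 0.003], [-0.003, -0.003, -1.0]]
force: [0.1, 1.3, -1.0]
opening: 0.112
grasp_force: 29.7
```

```bash
python3 -c "
from h import *
to(.5321,-.2492,.15,-6)"
```

```text
move [-0.0427  0.1944  0.1586] [-0.0016  0.0019 -0.0013] t 7.8
```

Request:
{"op": "send_rows", "data": {"moves": [[-0.053,0.194,0.06,0,0,0],[-0.053,0.194,0.12,0,0,0],[-0.053,0.194,0.12,0,0,0],[-0.053,0.194,0.12,0,0,0],[-0.053,0.194,0.12,0,0,0]]}}

```text
time_s: 8.3
position: [0.5309, -0.2479, 0.1618]
tcp_rot: [[0.995, -0.103, 0.0], [-0.103, -0.995, 0.0], [0.0, -0.0, -1.0]]
force: [0.5, 1.0, -0.7]
opening: 0.113
grasp_force: 29.7
```

Run:
```python
from h import *
to(.5295,-.2492,.15,-6)
for n in("top","side"):
    p,d=viewer.capture(n);np.savez(n+"1.npz",p=p,d=d);c=viewer.camera_info(n);X=np.array(c["R"])@[.53,-.255,.12]+c["t"];u,v=int(c["fx"]*X[0]/X[2]+c["cx"]),int(c["fy"]*X[1]/X[2]+c["cy"])
    im=p[max(v-45,0):v+45,u-45:u+45];globals()[n]=cv2.resize(im,(400,400),interpolation=cv2.INTER_CUBIC);print(u,v)
cv2.imwrite("pics/hover.png",np.hstack([top,side])[:,:,::-1])
```

```text
move [-0.005   0.0056  0.0472] [-0.0002 -0.0002  0.0009] t 8.3
358 204
312 168
```

View pics/hover.png

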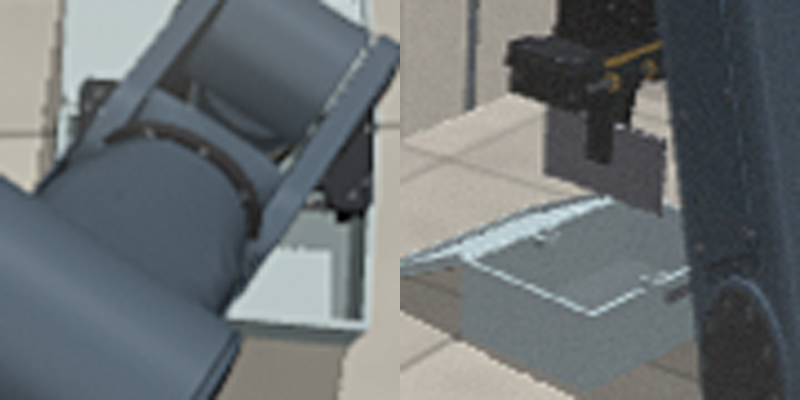

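The right half shows the divider's lower corners at about (545,172) and (660,212). The box +y rim corners are at (465,257) and (592,313), with rib tops near (545,237). I'll compare the divider and box in this one view.

Run:
```python
from h import *
q=lambda x,y,z:px2w("side",267+(x-400+.5)/4.444-.5,123+(y+.5)/4.444-.5,z)[:2].round(4)
a,b=q(545,172,.1285),q(660,212,.1285);print("div corners",a,b,"mid",(a+b)/2,np.linalg.norm(a-b),np.degrees(np.arctan((a-b)[1]/(a-b)[0])))
print("box +x+y",q(465,257,.072),"-x+y",q(592,313,.072),"rib",q(545,237,.072))
th=np.radians(-6);R=np.array([[np.cos(th),-np.sin(th)],[np.sin(th),np.cos(th)]])
print("expected",*[np.array([.5301,-.267])+R@k for k in ([.073,.116],[-.073,.116],[.062,.018])])
f=np.load("side1.npz");P=cloud("side",f["d"])[120:180,270:340].reshape(-1,3)
Q=P[(P[:,2]>.13)&(P[:,2]<.155)&(abs(P[:,0]-.53)<.09)&(abs(P[:,1]+.25)<.04)][:,:2]
U=np.linalg.svd(Q-Q.mean(0))[2][0];e=(Q-Q.mean(0))@U;print(len(Q),np.degrees(np.arctan(U[1]/U[0])),Q.mean(0)+U*(e.min()+e.max())/2,np.ptp(e))
B=np.load("side0.npz");P=cloud("side",B["d"]).reshape(-1,3)
L=(P[:,:2]-[.5301,-.267])@R
w=(abs(L[:,0])<.06)&(L[:,1]>.105)&(L[:,1]<.13)&(P[:,2]>.02)&(P[:,2]<.066); o=np.polyfit(L[w,0],L[w,1],1);print("+y wall outer: slope deg",np.degrees(o[0]),"off",o[1],w.sum(),"(want 0,.116)")
w=(abs(L[:,1])<.10)&(L[:,0]<.09)&(L[:,0]>.058)&(P[:,2]>.02)&(P[:,2]<.066); o=np.polyfit(L[w,1],L[w,0],1);print("+x wall inner",np.degrees(o[0]),o[1],w.sum(),"(want 0,.068)")
```

```text
div corners [ 0.5995 -0.2623] [ 0.4748 -0.2525] mid [ 0.53715 -0.2574 ] 0.12508449144478306 -4.493560013990166
box +x+y [ 0.6179 -0.1723] -x+y [ 0.473  -0.1529] rib [ 0.5893 -0.253 ]
expected [ 0.6148254  -0.15926604] [ 0.4696252  -0.14400488] [ 0.59364187 -0.25557937]
162 -5.697086523097255 [ 0.53401663 -0.24744247] 0.12979124020250568
+y wall outer: slope deg -0.8473670903477634 off 0.11260075513075772 267 (want 0,.116)
+x wall inner 0.14633982163518564 0.06652734761468838 235 (want 0,.068)
```

Request:
{"op": "send_rows", "data": {"moves": [[-0.008,0.012,0.06,0,0,0],[-0.008,0.012,0.13,0,0,0],[-0.008,0.012,0.187,0,0,0],[-0.008,0.012,0.187,0,0,0],[-0.008,0.012,0.187,0,0,0]]}}

```text
time_s: 8.9
position: [0.5284, -0.2523, 0.115]
tcp_rot: [[0.994, -0.105, 0.0], [-0.105, -0.994, -0.0], [0.0, 0.0, -1.0]]
force: [0.5, -1.2, -1.5]
opening: 0.108
grasp_force: 29.7
```

Run:
```python
from h import *
to(.5285,-.2508,.06,-6)
p,d=viewer.capture("side");np.savez("side2.npz",p=p,d=d)
cv2.imwrite("pics/h2.png",cv2.resize(p[140:210,275:355],(800,700),interpolation=cv2.INTER_CUBIC)[:600,:,::-1])
```

```text
move [-0.0005 -0.006   0.2202] [ 0.0001 -0.0003 -0.0002] t 8.9
```

View pics/h2.png

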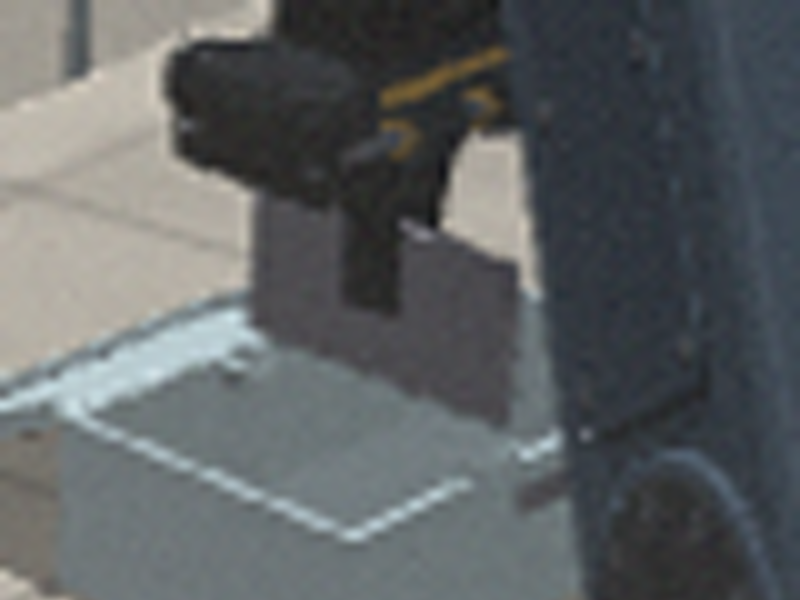

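The divider is just above the rim. Its lower corners are at (255,330) and (510,425), and the +x rib is at (240,358) right beside it. I'll descend slowly and watch the force.

Request:
{"op": "send_rows", "data": {"moves": [[0,-0.004,0.03,0,0,0],[0,-0.004,0.06,0,0,0],[0,-0.004,0.08,0,0,0],[0,-0.004,0.08,0,0,0],[0,-0.004,0.08,0,0,0]]}}

```text
time_s: 9.45
position: [0.528, -0.2515, 0.0943]
tcp_rot: [[0.994, -0.105, -0.0], [-0.105, -0.994, 0.0], [-0.0, -0.0, -1.0]]
force: [0.2, -0.8, -1.6]
opening: 0.112
grasp_force: 29.7
```

Request:
{"op": "send_rows", "data": {"moves": [[0,0,0.016,0,0,0],[0,0,0.032,0,0,0],[0,0,0.032,0,0,0],[0,0,0.032,0,0,0]]}}

```text
time_s: 9.85
position: [0.5278, -0.2514, 0.0863]
tcp_rot: [[0.994, -0.105, -0.001], [-0.105, -0.994, 0.0], [-0.001, -0.0, -1.0]]
force: [-0.5, 0.6, -0.6]
opening: 0.113
grasp_force: 29.9
```

Request:
{"op": "send_rows", "data": {"moves": [[0,0,0.02,0,0,0],[0,0,0.04,0,0,0],[0,0,0.06,0,0,0],[0,0,0.06,0,0,0]]}}

```text
time_s: 10.25
position: [0.5275, -0.2513, 0.0705]
tcp_rot: [[0.994, -0.105, -0.002], [-0.105, -0.994, 0.001], [-0.002, -0.001, -1.0]]
force: [0.5, 1.0, -1.1]
opening: 0.111
grasp_force: 29.9
```

No contact yet, so I'll nudge sideways to confirm the panel is between the ribs.

Request:
{"op": "send_rows", "data": {"moves": [[0,0.015,0,0,0,0],[0,0.015,0,0,0,0],[0,0.015,0,0,0,0]]}}

```text
time_s: 10.55
position: [0.5274, -0.2528, 0.071]
tcp_rot: [[0.994, -0.108, -0.001], [-0.108, -0.994, 0.005], [-0.002, -0.005, -1.0]]
force: [3.1, 6.6, -3.3]
opening: 0.109
grasp_force: 30.1
```

Request:
{"op": "send_rows", "data": {"moves": [[0,-0.03,0,0,0,0],[0,-0.03,0,0,0,0],[0,-0.03,0,0,0,0]]}}

```text
time_s: 10.85
position: [0.5286, -0.249, 0.0718]
tcp_rot: [[0.994, -0.105, 0.0], [-0.105, -0.994, -0.002], [0.001, 0.002, -1.0]]
force: [-1.6, -2.6, -2.8]
opening: 0.108
grasp_force: 30.0
```

Contact on both sides confirms it is in the slots, so I'll re-centre and go down.

Request:
{"op": "send_rows", "data": {"moves": [[0,0.013,0.02,0,0,0],[0,0.013,0.04,0,0,0],[0,0.013,0.06,0,0,0],[0,0.013,0.08,0,0,0],[0,0.013,0.1,0,0,0],[0,0.013,0.115,0,0,0],[0,0.013,0.12,0,0,0],[0,0.013,0.12,0,0,0]]}}

```text
time_s: 11.65
position: [0.5281, -0.251, 0.0413]
tcp_rot: [[0.994, -0.105, -0.0], [-0.105, -0.994, 0.0], [-0.0, -0.0, -1.0]]
force: [-0.1, 0.3, -0.8]
opening: 0.106
grasp_force: 30.0
```

Request:
{"op": "send_rows", "data": {"moves": [[0,0,0.01,0,0,0],[0,0,0.016,0,0,0],[0,0,0.016,0,0,0]]}}

```text
time_s: 11.95
position: [0.5282, -0.2513, 0.0384]
tcp_rot: [[0.994, -0.105, 0.0], [-0.105, -0.994, -0.0], [0.0, 0.0, -1.0]]
force: [-2.3, 0.5, 3.8]
opening: 0.108
grasp_force: 30.0
```

It reached the floor at the expected height, so I'll press lightly, release and rise.

Request:
{"op": "send_rows", "data": {"moves": [[0,0,0.004,0,0,0],[0,0,0.004,0,0,0]]}}

```text
time_s: 12.15
position: [0.5282, -0.2513, 0.0383]
tcp_rot: [[0.994, -0.105, 0.001], [-0.105, -0.994, -0.001], [0.001, 0.001, -1.0]]
force: [-3.7, 0.9, 9.4]
opening: 0.11
grasp_force: 30.0
```

Request:
{"op": "send_rows", "data": {"grip": 0.5, "moves": [[0,0,0,0,0,0],[0,0,0,0,0,0],[0,0,0,0,0,0],[0,0,0,0,0,0],[0,0,0,0,0,0],[0,0,0,0,0,0],[0,0,0,0,0,0]]}}

```text
time_s: 12.85
position: [0.5282, -0.251, 0.0364]
tcp_rot: [[0.994, -0.105, -0.0], [-0.105, -0.994, 0.0], [-0.0, -0.0, -1.0]]
force: [0.3, -0.3, 0.2]
opening: 0.492
grasp_force: 0.0
```

Request:
{"op": "send_rows", "data": {"moves": [[0,0,-0.1,0,0,0],[0,0,-0.2,0,0,0],[0,0,-0.4,0,0,0],[0,0,-0.6,0,0,0],[0,0,-0.6,0,0,0]]}}

```text
time_s: 13.35
position: [0.5324, -0.2539, 0.1939]
tcp_rot: [[0.994, -0.105, 0.013], [-0.105, -0.994, -0.009], [0.014, 0.008, -1.0]]
force: [0.9, -0.5, 0.7]
opening: 0.497
grasp_force: 0.0
```

```bash
python3 -c "
from h import *
to(.4712,.003,.15,-7)"
```

```text
move [-0.3541 -0.9976  0.1629] [ 0.0049 -0.0088  0.0106] t 13.35
```

Request:
{"op": "send_rows", "data": {"grip": 1.0, "moves": [[-0.34,-1,0,0,0,0.02],[-0.34,-1,0,0,0,0.02],[-0.34,-1,0,0,0,0.02],[-0.34,-1,0.1,0,0,0.02],[-0.34,-1,0.1,0,0,0.02],[-0.34,-1,0.1,0,0,0.02],[-0.34,-1,0.1,0,0,0.02],[-0.34,-1,0.1,0,0,0.02],[-0.34,-1,0.1,0,0,0.02]]}}

```text
time_s: 14.25
position: [0.471, 0.0054, 0.1617]
tcp_rot: [[0.99, -0.138, 0.001], [-0.138, -0.99, -0.001], [0.001, 0.0, -1.0]]
force: [0.3, 0.2, 0.4]
opening: 0.999
grasp_force: 0.0
```

Run:
```python
from h import *
to(.4712,.003,.007,-8)
p,d=viewer.capture("side");p2,_=viewer.capture("top")
a=cv2.resize(p[140:220,265:365],(500,400),interpolation=cv2.INTER_CUBIC);b=cv2.resize(p2[180:240,320:404],(300,214))
im=np.zeros((400,800,3),np.uint8);im[:,:500]=a;im[:214,500:]=b
cv2.imwrite("pics/div.png",im[:,:,::-1])
P=cloud("top",_)[180:240,318:404].reshape(-1,3)
th=np.radians(-6);R=np.array([[np.cos(th),-np.sin(th)],[np.sin(th),np.cos(th)]]);L=(P[:,:2]-[.5301,-.269])@R
w=(abs(L[:,0])<.05)&(abs(L[:,1]-.018)<.012)&(P[:,2]>.05);print("divider top",w.sum(),np.median(P[w,2]),L[w].mean(0))
```

```text
move [0.0014 0.0092 0.6188] [ 0.0002 -0.0009  0.001 ] t 14.25
divider top 106 0.07034735463874253 [-0.00055474  0.02089158]
```

View pics/div.png

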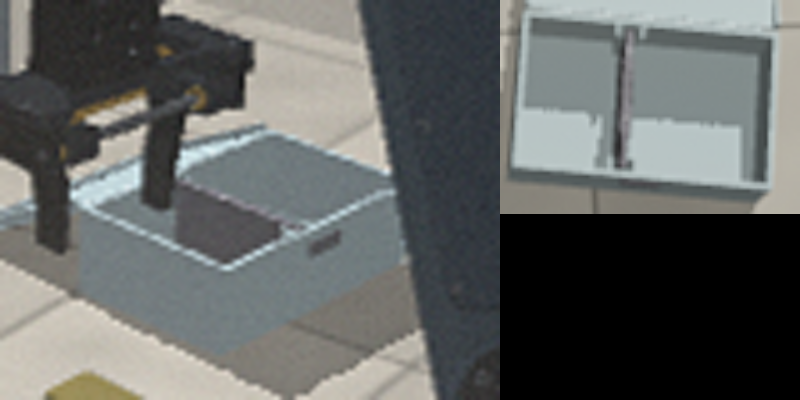

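The divider is seated between the guide ribs and flush with the rim, at about (625,95) in the top inset. Its top measures 70 mm, against an expected 71 mm. Next is the soap.

Request:
{"op": "send_rows", "data": {"moves": [[0,0.009,0.2,0,0,0],[0,0.009,0.4,0,0,0],[0,0.009,0.5,0,0,0],[0,0.009,0.58,0,0,0],[0,0.009,0.615,0,0,0],[0,0.009,0.615,0,0,0],[0,0.009,0.615,0,0,0]]}}

```text
time_s: 15.05
position: [0.4704, 0.0037, 0.0084]
tcp_rot: [[0.991, -0.137, 0.001], [-0.137, -0.991, -0.0], [0.001, 0.0, -1.0]]
force: [1.0, -0.2, 0.3]
opening: 0.999
grasp_force: 0.0
```

Request:
{"op": "send_rows", "data": {"grip": 0.0, "moves": [[0,0,0,0,0,0],[0,0,0,0,0,0],[0,0,0,0,0,0],[0,0,0,0,0,0],[0,0,0,0,0,0],[0,0,0,0,0,0],[0,0,0,0,0,0],[0,0,0,0,0,0],[0,0,0,0,0,0]]}}

```text
time_s: 15.95
position: [0.4697, 0.0042, 0.0079]
tcp_rot: [[0.991, -0.137, 0.0], [-0.137, -0.991, -0.0], [0.0, 0.0, -1.0]]
force: [-0.1, -0.6, 2.7]
opening: 0.512
grasp_force: 30.0
```

Request:
{"op": "send_rows", "data": {"moves": [[0,0,-0.1,0,0,0],[0,0,-0.2,0,0,0],[0,0,-0.4,0,0,0],[0,0,-0.6,0,0,0],[0,0,-0.6,0,0,0],[0,0,-0.6,0,0,0]]}}

```text
time_s: 16.55
position: [0.4701, 0.0043, 0.1587]
tcp_rot: [[0.991, -0.137, 0.003], [-0.137, -0.991, -0.001], [0.003, 0.0, -1.0]]
force: [-0.1, -0.2, -0.8]
opening: 0.514
grasp_force: 30.0
```

```bash
python3 -c "
from h import *
to(.536,-.203,.16,84)"
```

```text
move [ 0.3743  0.7854 -0.0039] [ 0.0015 -0.0013 -1.0205] t 16.55
```

Request:
{"op": "send_rows", "data": {"moves": [[0.37,0.785,0,0,0,-1],[0.37,0.785,0,0,0,-1],[0.37,0.785,0,0,0,-1],[0.37,0.785,0,0,0,-1],[0.37,0.785,0,0,0,-1],[0.37,0.785,0,0,0,-1],[0.37,0.785,0,0,0,-1],[0.37,0.785,0,0,0,-1],[0.37,0.785,0,0,0,-1],[0.37,0.785,0,0,0,-1],[0.37,0.785,0,0,0,-1],[0.37,0.785,0,0,0,-1]]}}

```text
time_s: 17.75
position: [0.5329, -0.2019, 0.155]
tcp_rot: [[0.137, 0.991, -0.005], [0.991, -0.137, 0.003], [0.002, -0.005, -1.0]]
force: [0.1, 0.2, -1.1]
opening: 0.514
grasp_force: 30.0
```

```bash
python3 -c "
from h import *
to(.536,-.203,.10,84);to(.536,-.203,.022,84)"
```

```text
move [-0.0033  0.0139  0.2198] [-0.0033 -0.0016 -0.0208] t 17.75
move [-0.0041  0.0155  0.5318] [-0.0033 -0.0016 -0.0208] t 17.75
```

Request:
{"op": "send_rows", "data": {"moves": [[-0.004,0.014,0.1,0,0,-0.02],[-0.004,0.014,0.18,0,0,-0.02],[-0.004,0.014,0.26,0,0,-0.02],[-0.004,0.014,0.32,0,0,-0.02],[-0.004,0.014,0.38,0,0,-0.02],[-0.004,0.014,0.44,0,0,-0.02],[-0.004,0.014,0.5,0,0,-0.02],[-0.004,0.014,0.53,0,0,-0.02],[-0.004,0.014,0.53,0,0,-0.02]]}}

```text
time_s: 18.65
position: [0.5367, -0.2036, 0.0235]
tcp_rot: [[0.106, 0.994, -0.003], [0.994, -0.106, 0.002], [0.002, -0.003, -1.0]]
force: [-0.1, 0.3, -0.8]
opening: 0.514
grasp_force: 30.0
```

No contact. The soap's underside is about 15 mm up, so I'll lower it a little more and release.

Request:
{"op": "send_rows", "data": {"moves": [[0,0,0.02,0,0,0],[0,0,0.03,0,0,0],[0,0,0.03,0,0,0]]}}

```text
time_s: 18.95
position: [0.538, -0.2043, 0.018]
tcp_rot: [[0.106, 0.994, 0.0], [0.994, -0.106, -0.0], [-0.0, 0.0, -1.0]]
force: [-0.2, -0.4, 0.0]
opening: 0.512
grasp_force: 30.0
```

Request:
{"op": "send_rows", "data": {"grip": 0.75, "moves": [[0,0,0,0,0,0],[0,0,0,0,0,0],[0,0,0,0,0,0],[0,0,0,0,0,0],[0,0,0,0,0,0],[0,0,0,0,0,0]]}}

```text
time_s: 19.55
position: [0.5379, -0.2043, 0.0179]
tcp_rot: [[0.105, 0.994, 0.0], [0.994, -0.105, -0.0], [-0.0, 0.0, -1.0]]
force: [-0.0, 0.0, 0.4]
opening: 0.747
grasp_force: 0.0
```

Request:
{"op": "send_rows", "data": {"moves": [[0,0,-0.1,0,0,0],[0,0,-0.2,0,0,0],[0,0,-0.4,0,0,0],[0,0,-0.6,0,0,0],[0,0,-0.8,0,0,0],[0,0,-0.8,0,0,0],[0,0,-0.8,0,0,0]]}}

```text
time_s: 20.25
position: [0.5383, -0.2045, 0.2193]
tcp_rot: [[0.105, 0.994, 0.003], [0.994, -0.105, -0.002], [-0.001, 0.003, -1.0]]
force: [-0.4, -0.2, -0.7]
opening: 0.754
grasp_force: 0.0
```

Request:
{"op": "send_rows", "data": {"moves": [[0.8,0,0,0,0,0],[0.8,0,0,0,0,0],[0.8,0,0,0,0,0],[0.8,0,0,0,0,0],[0.8,0,0,0,0,0],[0.8,0,0,0,0,0]]}}

```text
time_s: 20.85
position: [0.5576, -0.004, 0.2157]
tcp_rot: [[0.102, 0.995, -0.004], [0.995, -0.102, 0.0], [-0.0, -0.004, -1.0]]
force: [-0.7, 0.2, -0.1]
opening: 0.746
grasp_force: 0.0
```

Run:
```python
from h import *
p,d=viewer.capture("top")
cv2.imwrite("pics/end.png",cv2.resize(p[140:250,300:500],(800,440),interpolation=cv2.INTER_CUBIC)[:,:,::-1])
P=cloud("top",d)[180:240,318:404].reshape(-1,3)
th=np.radians(-6);R=np.array([[np.cos(th),-np.sin(th)],[np.sin(th),np.cos(th)]]);L=(P[:,:2]-[.5301,-.269])@R
w=(abs(L[:,0])<.05)&(abs(L[:,1]-.018)<.012)&(P[:,2]>.05);print("divider top",w.sum(),np.median(P[w,2]),L[w].mean(0))
w=(abs(L[:,0])<.05)&(L[:,1]>.032)&(L[:,1]<.1)&(P[:,2]>.022)&(P[:,2]<.06);print("soap",w.sum(),np.median(P[w,2]),L[w].mean(0))
```

```text
divider top 104 0.06877658307214306 [-0.00049877  0.02078088]
soap 268 0.033929106372726406 [-0.0004792   0.06866029]
```

View pics/end.png

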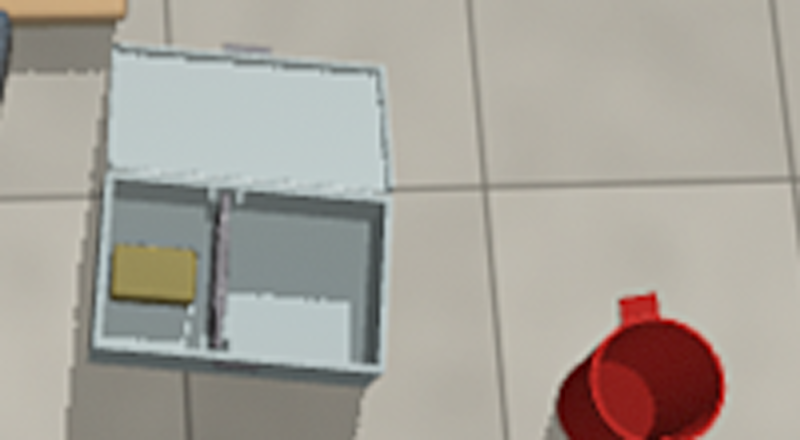

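The soap lies flat in the narrow compartment at (155,273), its top at about 34 mm as expected. The divider stands in the slots at (218,270).

```bash
python3 -c "
from rig import ticket
print(ticket.hand_in())"
```

```text
the job is handed in; nothing more can be done
None
```

The divider is fully home in the slots and the soap bar lies in the narrower compartment; the jar, jug and brush were not touched. I handed the job in at about 21 s, and no verdict came back.

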